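Load the green slide cassette through the scanner's spring gate

ROBOT

A 6-joint arm with a two-finger parallel gripper is mounted at the origin on the work surface. World frame = base frame: x ahead of the robot, y to its left, z up, the work surface at z = 0. Lengths are in m, angles in degrees, forces in N, time in s.
With the tool pointing down it reaches from about 0.3 to 0.75 m from the base axis. Payload 8.5 kg.
Tool frame: the origin (TCP) lies midway between the tips of the shut fingers; the grasp point (between the pads) lies 19 mm behind it (env.tcp_to_grasp is the z of the grasp point in the tool frame, in m); z points along the fingers, y is the line along which they close (so a half turn about z gives the same grasp; the last joint's range is limited). The gripper opens to 85 mm and grips with 20 to 120 N. Pads are 22 mm wide; open, the fingers measure 114 mm over their backs; the gripper's body (76 mm by 85 mm) begins 54 mm behind the grasp point. The pads swing forward as they close: fully open they stand 13 mm farther back than shut.
Start: joints at [64.154, 21.807, 74.336, -0, 83.858, -12.336], TCP at [0.128, 0.535, 0.231] pointing down, gripper open.
Joint ranges: [-178.18, 178.18], [-50.72, 133.34], [12.68, 142.11], [-81.47, 261.47], [9.98, 163.14], [-165.26, 165.26]. Speed limits (degrees/s): [136.94, 136.94, 180, 180, 180, 180].

INTERFACE

Orientations are given as a 3x3 rotation matrix whose columns are the frame's x, y, z axes.
In Python, from rig import env, imaging, job, models gives the robot as it stands. The module is installed in compiled form; this text tells all that it offers.
- The arm moves only by the tool jog_arm, never from a script. Its argument "plan" is text: rows parted by semicolons, each of 7 numbers parted by spaces: the turn, a rotation vector about the tool's x, y, z in degrees, then the shift along the tool's x, y, z in cm, then the closure in counts, from 0 (fully open) to 255 (shut). In form: rx ry rz x y z claw; .... A call has 1 to 10 rows; each row shifts and turns the commanded pose from where the row before left it, along the tool's axes as they then stand; what a row does not reach is not made up. A row lasts 1/12 s, in which the tool goes at most 41.7 mm and 7.16 degrees, less where a joint would pass 70% of its speed; a pose out of reach is approached as far as the arm can. A call with a gripper value outside its range is refused whole. The fingers move at their own pace and stop on an object; "grip_force" is the grip in N (left out, the last holds). Time passes only in rows, so rows that do not move let the fingers close. It gives the time, the measured TCP pose, the force, the opening and the grip force at its end, in the units of the state.
- env.observe(): the state, without advancing time (a new reading comes with each control period).
- imaging.get_image(name): name is "scene" or "top" or "wrist"; returns a dict with "pixels" (384x512x3 uint8, red, green, blue), "depth" (384x512 float32, m along the optical axis (not along the pixel's ray), 0 where there is no reading), "fov_y" (degrees; the focal length in pixels is half the picture's height over the tangent of half this angle, whatever the lens; pixels are square), "cx", "cy" (the principal point, pixels), "world_from_camera" (4x4, takes a point from camera to world coordinates). Camera axes: x right, y down, z forward; pixel columns grow to the right and rows downward; lengths in m; the calibration is good to about 2 mm. The wrist camera is an equidistant fisheye: a pixel r from the principal point sees the ray r / f radians off the axis. A picture is of the moment at which its call begins.
- job.close_job(): hands the job in; it is judged then, once.
Trained networks look in the newest picture that a camera, given by its name, has taken for a name from the list of things; names that differ only in an ending like _2 or _b are one class to them, and where a whole thing is asked for, a point or a joint stands for the part that bears it (a point fixed in the world has none). Each returns a list of dicts, best first, with "confidence" (0 to 1); they miss things now and then, are a little off and sometimes report something else, mostly with a low value. They report only what shows in the picture. A call takes as long as a camera call. They do not tell look-alikes from the thing itself.
- models.outline_of(camera, query): "region" (384x512 bool, what is visible of it) and "bbox" ([centre column, centre row, width, height] in pixels, round what is visible of it).
- models.tip_of(camera, query): "at" ([column, row] in pixels: a listed point, or the origin of a listed thing).
The state is a dict: "time_s": time; "q": joint angles; "qvel": joint speeds; "joint_efforts": joint torques, N m; "position": TCP position; "tool_rot": TCP orientation; "ft_force": force on the tool from outside, world axes, zero at the start; "wrist_torque": the same for the moment, N m; "grip_width": finger opening in m; "gripper_force": force on a finger pad.
Only numpy, scipy, OpenCV 4.12 (cv2) and the standard library are available. Lean on these libraries where they do the work, as an engineer would, in place of code of your own. Each camera call takes 0.05 s, during which the arm holds its last target. There are 200 camera calls.

TASK

Set the green slide cassette down on the open infeed of the slide scanner's loading dock, lengthwise and upright in front of the orange spring gate. Then push it along the dock floor through the gate until it is wholly in the bay behind and the gate has swung shut behind it. Leave the blue cassette where it is.

Things in the scene. Friction and masses are not known exactly. Their poses are not given: they have to be found in the camera images.
- cassette_green: The green slide cassette, a closed loose block 80 mm long (its x axis), 36 mm wide (y) and 44 mm tall (z), vertical edges rounded at 8 mm, a white label on top, about 0.2 kg; both ends are alike. Origin: centre of its underside. It starts upright on the bench.
- cassette_blue: The blue slide cassette, the same shape and size as the green one, standing upright on the bench. Leave it alone. Origin: centre of its underside.
- loader: Fixed slide scanner with open-topped dock. Origin: on the bench under mid-gateway; x: push direction, z up. In mm: level floor 6 above the bench. Infeed x -125 to -10, rails 8 high, 72 apart, narrowing from x -45 to the gateway: two 42-high posts at x -10 to 0, 56 apart, nothing overhead (fingers can follow through). Bay x 6 to 168 (end stop), y -28 to 43, walls 26 high. Body 170 tall from x 178.
- gate (a joint): Orange spring gate: leaf 62 wide, 38 tall, 4 mm thick, upright hinge at the loader's x 4, y 36 mm. Rad: 0 shut, grows swinging into the bay (+x), up to 1.55. A light spring (1 to 4 N at a pushed cassette) shuts it. Its free edge sweeps to x 68 mm, so it shuts only once the cassette's tail is past that (centre past x 108 mm; 128 mm at the end stop) and the pushing fingers have left.
Things that resemble listed ones, but are neither listed nor needed, are in the scene too. Of the things that look like the cassette_green, the larger one is meant.

How it is judged:
By the outcome, as a careful person would: the job done as asked, in the order asked, and still so for the second after the job is handed in, with the robot touching nothing.
It also fails if it takes over 48 s, if anything falls off the work surface, if the arm or the gripper's body presses on something with over 40 N, if the wrist force passes 120 N, or if a joint passes its speed limit or range.

## Working session

There is one attempt and no reset: what is moved stays moved. The work goes in short steps, Python scripts to look and compute and a tool call to move; the robot and the scene stay as the last step left them, time stands still between calls to the robot, and variables do not carry over. Pictures are saved under pics/ and viewed, at most 10 in all, crops included, and the job is handed in when it is done.

Besides the shell and the picture viewer there is one more tool, called after ">>>" as name(argument=value, ...) on one line, values as JSON. jog_arm: Moves the arm, as the interface text tells. Its arguments: {"type":"object","properties":{"plan":{"type":"string"},"grip_force":{"type":"number"}},"required":["plan"]}

```bash
mkdir -p pics
cat > h.py <<'E'
import numpy as np, cv2
from rig import env, imaging, job, models
def cloud(im):
    h,w=im["depth"].shape; f=h/2/np.tan(np.radians(im["fov_y"]/2))
    v,u=np.mgrid[:h,:w]; d=im["depth"]
    p=np.stack([(u-im["cx"])/f*d,(v-im["cy"])/f*d,d],-1)
    T=np.array(im["world_from_camera"]); return p@T[:3,:3].T+T[:3,3]
def save(n,px): cv2.imwrite("pics/"+n,px[...,::-1])
E
python3 - <<'E'
from h import *
a=imaging.get_image("top"); b=imaging.get_image("scene")
save("a.png",cv2.resize(np.vstack([a["pixels"],b["pixels"]]),(400*1,600)) if 0 else a["pixels"]); save("b.png",b["pixels"])
for cam,im in (("top",a),("scene",b)):
    P=cloud(im)
    for q in ("cassette_green","cassette_blue","loader","gate"):
        for r in models.outline_of(cam,q)[:4]:
            m=r["region"]&(im["depth"]>0); X=P[m]
            print(cam,q,round(r["confidence"],2),np.round(r["bbox"]),np.round(np.median(X,0),3),np.round(np.percentile(X,[2,98],axis=0),3).tolist())
s=env.observe(); print(s["position"],s["tool_rot"],s["time_s"],env.tcp_to_grasp)
E
```

```text
top cassette_green 0.91 [150. 201.  23.  27.] [0.522 0.399 0.034] [[0.494, 0.383, 0.001], [0.551, 0.42, 0.038]]
top cassette_green 0.65 [197. 223.  42.  23.] [0.475 0.294 0.044] [[0.452, 0.254, 0.001], [0.5, 0.332, 0.048]]
top cassette_blue 0.79 [256. 241.  36.  25.] [0.438 0.151 0.045] [[0.413, 0.113, 0.0], [0.461, 0.189, 0.048]]
top loader 0.9 [403. 159. 218. 105.] [ 0.589 -0.248  0.103] [[0.508, -0.355, 0.004], [0.691, 0.041, 0.182]]
top gate 0.71 [356. 176.  12.  25.] [ 0.578 -0.075  0.037] [[0.55, -0.08, 0.011], [0.606, -0.071, 0.049]]
scene cassette_green 0.73 [330. 228.  39.  53.] [0.485 0.301 0.042] [[0.452, 0.258, 0.001], [0.504, 0.336, 0.045]]
scene cassette_green 0.67 [367. 285.  33.  42.] [0.533 0.406 0.034] [[0.494, 0.387, -0.0], [0.555, 0.424, 0.036]]
scene cassette_blue 0.75 [285. 178.  36.  44.] [0.448 0.163 0.042] [[0.416, 0.117, 0.001], [0.466, 0.195, 0.045]]
scene loader 0.69 [112. 114. 221. 189.] [ 0.61  -0.248  0.092] [[0.512, -0.473, 0.002], [0.717, 0.045, 0.18]]
scene gate 0.62 [158. 155.  28.  23.] [ 0.571 -0.073  0.026] [[0.547, -0.117, 0.005], [0.6, -0.069, 0.045]]
[0.12846881 0.53475424 0.23129831] [[-9.72328103e-01  2.33619475e-01 -3.76010840e-05]
 [ 2.33619476e-01  9.72328103e-01 -2.75428217e-05]
 [ 3.01260511e-05 -3.55650051e-05 -9.99999999e-01]] 0.5 -0.0187
```

View pics/a.png

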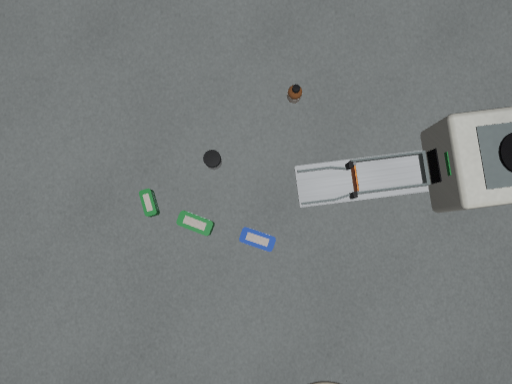

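Run:
```python
from h import *
a=imaging.get_image("top"); P=cloud(a)
save("c.png",cv2.resize(a["pixels"][130:270,110:410],(780,364),interpolation=cv2.INTER_CUBIC))
for q in ("cassette_green","cassette_blue"):
  for r in models.outline_of("top",q)[:3]:
    X=P[r["region"]&(a["depth"]>0)]; zt=np.percentile(X[:,2],90)
    X=X[abs(X[:,2]-zt)<.006][:,:2]*1000
    print(q,zt,len(X),cv2.minAreaRect(X.astype(np.float32)))
# gate face and loader walls
r=models.outline_of("top","gate")[0]; X=P[r["region"]]; X=X[X[:,2]>.025][:,:2]*1000
print("gate",cv2.minAreaRect(X.astype(np.float32)))
r=models.outline_of("top","loader")[0]; X=P[r["region"]]
for lo,hi in((.15,.2),(.036,.055),(.022,.034),(.009,.018),(.002,.009)):
    Y=X[(X[:,2]>lo)&(X[:,2]<hi)]; print(lo,len(Y),cv2.minAreaRect((Y[:,:2]*1000).astype(np.float32)), np.round(np.percentile(Y,[2,50,98],axis=0),3).tolist())
```

```text
cassette_green 0.03644641536167361 314 ((521.6788940429688, 402.170654296875), (60.73228454589844, 29.00636863708496), 15.15067195892334)
cassette_green 0.04660638159844421 533 ((474.949462890625, 293.6253662109375), (79.91091918945312, 35.66935348510742), 68.99175262451172)
gate ((508.90057373046875, 26.907608032226562), (57.96380615234375, 282.53948974609375), 34.672821044921875)
0.15 5873 ((603.6809692382812, -316.7227478027344), (200.1470947265625, 140.3013916015625), 7.1012864112854) [[0.506, -0.36, 0.155], [0.605, -0.302, 0.171], [0.697, -0.244, 0.184]]
0.036 426 ((578.0106811523438, -160.1158447265625), (196.4365692138672, 198.1124725341797), 9.576125144958496) [[0.502, -0.264, 0.036], [0.584, -0.242, 0.046], [0.684, -0.06, 0.054]]
0.022 588 ((579.85107421875, -158.51324462890625), (194.66815185546875, 196.00331115722656), 8.706137657165527) [[0.512, -0.26, 0.023], [0.599, -0.223, 0.031], [0.675, -0.067, 0.034]]
0.009 917 ((572.7841796875, -99.7755126953125), (192.65626525878906, 312.03399658203125), 8.053503036499023) [[0.519, -0.256, 0.009], [0.583, -0.068, 0.011], [0.635, 0.049, 0.017]]
0.002 3819 ((583.7595825195312, -150.6582794189453), (235.27047729492188, 422.5582580566406), 11.091367721557617) [[0.522, -0.238, 0.003], [0.577, -0.096, 0.007], [0.629, 0.051, 0.009]]
```

View pics/c.png

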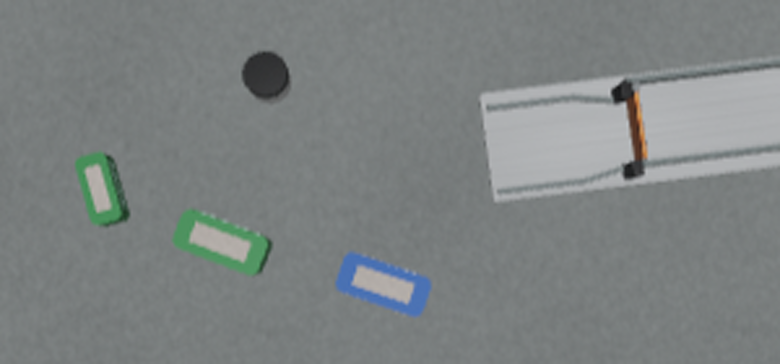

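The larger green block at top (196,223) is the cassette. The look-alikes are the small green block at (149,202), and blue at (257,239) only by shape. The crop confirms that the large one is the full 80 x 36 size. The loader's push axis runs to image right, with the gate at (356,177).

```bash
cat >> h.py <<'E'
def go(tgt,yaw,s=None):
    "remaining shift in current tool axes (cm) and turn about tool z (deg); yaw = world angle of tool y"
    s=s or env.observe(); R=np.array(s["tool_rot"]); d=R.T@(np.array(tgt)-s["position"])*100
    y=np.degrees(np.arctan2(R[1,1],R[0,1])); t=-((yaw-y+180)%360-180)
    print("shift cm",np.round(d,2),"turn z",round(t,2),"t",round(s["time_s"],2),"w",s["grip_width"])
E
python3 - <<'E'
from h import *
from scipy.optimize import minimize
a=imaging.get_image("top"); P=cloud(a); X=P[(a["depth"]>0)]*1000
X=X[(abs(X[:,0]-575)<90)&(X[:,1]<90)&(X[:,1]>-235)]
def loc(p,X):
    th=p[2]; ex=np.array([np.cos(th),np.sin(th)]); ey=np.array([-ex[1],ex[0]])
    d=X[:,:2]-p[:2]; return d@ex,d@ey
print("scatter of walls")
th=np.radians(-83)
W=X[(X[:,2]>22)&(X[:,2]<36)]; x,y=loc((578,-70,th),W)
for nm,m in (("hi",(x>10)&(x<160)&(y>20)),("lo",(x>10)&(x<160)&(y<-10))):
    print(nm,m.sum(),np.polyfit(x[m],y[m],1),np.percentile(y[m],[5,50,95]))
x,y=loc((578,-70,th),X); z=X[:,2]
m=(z>3.5)&(x<-60)&(x>-200)&(abs(y)<30); print("infeed end x",np.sort(x[m])[:12], "floor z",np.median(z[m]))
m=(z>36)&(z<56)&(abs(x)<25)&(abs(y)<50); print("posts",m.sum(),np.percentile(x[m],[0,10,50,90,100]),np.percentile(y[m],[0,10,50,90,100]))
m=(z>10)&(z<20)&(x<-50)&(x>-120)&(abs(y)<50)
for k in (1,-1):
    n=m&(k*y>20); print("rail",n.sum(),np.polyfit(x[n],y[n],1),np.median(y[n]))
d=np.radians(69); g=np.degrees(np.arctan2(-np.cos(d),np.sin(d)))
go((.475,.2936,.15),g)
E
```

```text
scatter of walls
hi 169 [2.18298647e-04 4.00431126e+01] [37.93310853 39.90381998 42.8140915 ]
lo 154 [-2.17359854e-04 -3.55428481e+01] [-37.82384984 -35.59959028 -33.06980878]
infeed end x [-158.53167944 -158.23338413 -157.6000016  -157.18551886 -156.9508439
 -156.69344223 -151.67507939 -150.26942529 -149.96267058 -149.51612473
 -148.07381118 -147.93331752] floor z 6.6065129942927125
posts 144 [-8.29253163 -7.04881655  3.51084066  6.85593439  9.79002352] [-46.83871841 -41.47605611   0.2641829   32.16733773  36.38309932]
rail 84 [-1.67140439e-02  3.21753202e+01] 33.351562465196224
rail 79 [ 3.58323793e-03 -4.19659820e+01] -43.19839784263465
shift cm [-39.33 -15.35   8.13] turn z 97.49 t 0.8 w 0.0855068565658038
```

>>> jog_arm(plan="0 0 0 -3.6 -1.4 0.6 0;0 0 0 -3.6 -1.4 0.6 0;0 0 0 -3.6 -1.4 0.6 0;0 0 0 -3.6 -1.4 0.6 0;0 0 0 -3.6 -1.4 0.6 0;0 0 0 -3.6 -1.4 0.6 0;0 0 0 -3.6 -1.4 0.6 0;0 0 0 -3.6 -1.4 0.6 0;0 0 0 -3.6 -1.4 0.6 0;0 0 0 -3.6 -1.4 0.6 0", grip_force=40)

```text
time_s: 1.63
position: [0.4472, 0.3132, 0.1712]
tool_rot: [[-0.972, 0.234, 0.0], [0.234, 0.972, 0.0], [-0.0, 0.0, -1.0]]
ft_force: [0.6, 1.6, -0.0]
grip_width: 0.0852
gripper_force: 0.0
```

>>> jog_arm(plan="0 0 7 0 0 0 0;0 0 7 0 0 0 0;0 0 7 0 0 0 0;0 0 7 0 0 0 0;0 0 7 0 0 0 0;0 0 7 0 0 0 0;0 0 7 0 0 0 0;0 0 7 0 0 0 0;0 0 7 0 0 0 0;0 0 7 0 0 0 0")

```text
time_s: 2.47
position: [0.4459, 0.3145, 0.1713]
tool_rot: [[-0.107, 0.994, 0.0], [0.994, 0.107, 0.0], [0.0, 0.0, -1.0]]
ft_force: [-0.8, -0.5, -0.0]
grip_width: 0.0853
gripper_force: 0.0
```

>>> jog_arm(plan="0 0 7 0 0 0 0;0 0 7 0 0 0 0;0 0 7 0 0 0 0;0 0 6.5 0 0 0 0;0 0 0 0 0 0 0")

```text
time_s: 2.88
position: [0.4458, 0.3146, 0.1713]
tool_rot: [[0.362, 0.932, 0.0], [0.932, -0.362, -0.0], [0.0, 0.0, -1.0]]
ft_force: [0.6, -0.1, 0.5]
grip_width: 0.0857
gripper_force: 0.0
```

Run:
```python
from h import *
a=imaging.get_image("top"); P=cloud(a); X=P[a["depth"]>0]
X=X[(abs(X[:,2]-.044)<.006)&(abs(X[:,0]-.475)<.05)&(abs(X[:,1]-.294)<.055)]
print(len(X),cv2.minAreaRect((X[:,:2]*1000).astype(np.float32)))
w=imaging.get_image("wrist"); save("d.png",w["pixels"])
go((.475,.2936,.012),-21)
```

```text
309 ((471.1491394042969, 284.02630615234375), (59.292518615722656, 35.89876937866211), 68.97648620605469)
shift cm [-0.92  3.47 15.94] turn z 0.2 t 2.98 w 0.08542321524154763
```

View pics/d.png

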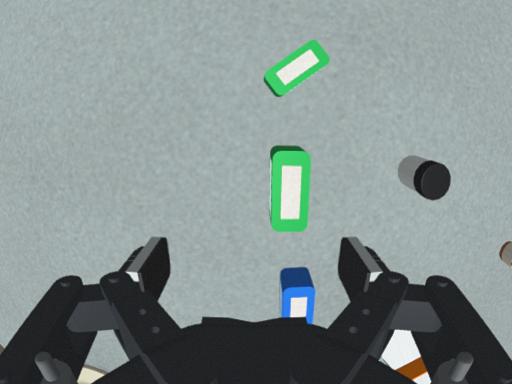

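The wrist view shows the full-size green cassette at (290,190), aligned between the fingers. The small look-alike is at (297,68) and blue is at (297,295).

>>> jog_arm(plan="0 0 0 -0.9 3.5 0 0;0 0 0 0 0 3 0;0 0 0 0 0 3 0;0 0 0 0 0 3 0;0 0 0 0 0 3 0;0 0 0 0 0 2.5 0;0 0 0 0 0 1.4 0;0 0 0 0 0 0 255;0 0 0 0 0 0 255;0 0 0 0 0 0 255", grip_force=40)

```text
time_s: 3.82
position: [0.4759, 0.2939, 0.0134]
tool_rot: [[0.357, 0.934, 0.002], [0.934, -0.357, 0.001], [0.001, 0.001, -1.0]]
ft_force: [-0.9, -0.3, -0.8]
grip_width: 0.0514
gripper_force: 0.0
```

>>> jog_arm(plan="0 0 0 0 0 0 255;0 0 0 0 0 0 255;0 0 0 0 0 0 255;0 0 0 0 0 0 255;0 0 0 0 0 0 255")

```text
time_s: 4.23
position: [0.476, 0.2939, 0.0138]
tool_rot: [[0.358, 0.934, 0.003], [0.934, -0.358, 0.001], [0.002, 0.002, -1.0]]
ft_force: [-0.3, -0.4, 6.1]
grip_width: 0.0354
gripper_force: 41.4
```

>>> jog_arm(plan="0 0 0 0 0 -1 255;0 0 0 0 0 -3 255;0 0 0 0 0 -3 255;0 0 0 0 0 -3 255;0 0 -7 0 0 0 255;0 0 -7 0 0 0 255;0 0 -7 0 0 0 255;0 0 -7 0 0 0 255;0 0 0 0 0 0 255")

```text
time_s: 4.98
position: [0.4751, 0.2935, 0.1131]
tool_rot: [[-0.126, 0.992, 0.0], [0.992, 0.126, 0.0], [0.0, 0.0, -1.0]]
ft_force: [0.5, -0.8, -1.9]
grip_width: 0.0352
gripper_force: 40.6
```

Run:
```python
from h import *
go((.5648,-.0036,.113),7)
w=imaging.get_image("wrist"); save("e.png",w["pixels"])
```

```text
shift cm [-3.061e+01  5.150e+00  1.000e-02] turn z 0.25 t 4.98 w 0.035231600199230516
```

View pics/e.png

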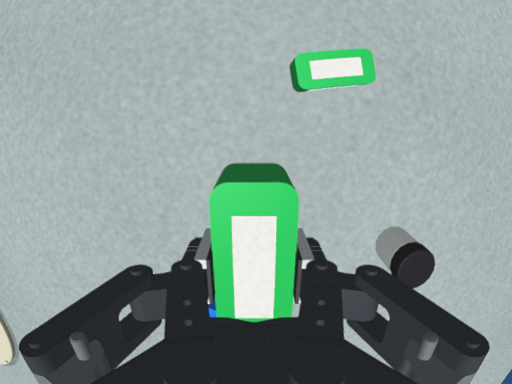

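The green cassette is held square between the pads, at (254,250).

>>> jog_arm(plan="0 0 0 -2 0.4 0 255;0 0 0 -3.8 0.6 0 255;0 0 0 -3.8 0.6 0 255;0 0 0 -3.8 0.6 0 255;0 0 0 -3.8 0.7 0 255;0 0 0 -3.8 0.7 0 255;0 0 0 -3.8 0.6 0 255;0 0 0 -3.8 0.6 0 255;0 0 0.2 -2 0.3 0 255;0 0 0 0 0 0 255")

```text
time_s: 5.87
position: [0.5642, -0.0081, 0.1125]
tool_rot: [[-0.109, 0.994, 0.001], [0.994, 0.109, -0.001], [-0.001, 0.001, -1.0]]
ft_force: [-0.8, -0.8, -1.7]
grip_width: 0.0354
gripper_force: 40.6
```

Run:
```python
from h import *
go((.5648,-.0036,.020),7)
a=imaging.get_image("scene"); save("f.png",cv2.resize(a["pixels"][60:260,60:340],(784,560),interpolation=cv2.INTER_CUBIC))
P=cloud(a)
# cassette top via green pixels
hsv=cv2.cvtColor(a["pixels"],cv2.COLOR_RGB2HSV); m=(abs(hsv[...,0].astype(int)-65)<15)&(hsv[...,1]>100)&(a["depth"]>0)
X=P[m]; X=X[(X[:,0]>.5)&(X[:,1]<.1)]; print(np.percentile(X,[2,50,98],axis=0))
m=(abs(hsv[...,0].astype(int)-10)<8)&(hsv[...,1]>150)&(a["depth"]>0)
X=P[m]; X=X[abs(X[:,1]+.07)<.04]; print("gate",len(X),np.percentile(X,[2,50,98],axis=0))
```

```text
shift cm [0.45 0.1  9.25] turn z -0.71 t 5.87 w 0.035402765229391744
[[ 0.54449149 -0.24702431  0.10078781]
 [ 0.57425387  0.02187199  0.13309222]
 [ 0.61177632  0.03498119  0.14436764]]
gate 232 [[ 0.54908986 -0.07793727  0.01306701]
 [ 0.57277014 -0.07292647  0.02933994]
 [ 0.6021354  -0.05766897  0.04388153]]
```

View pics/f.png

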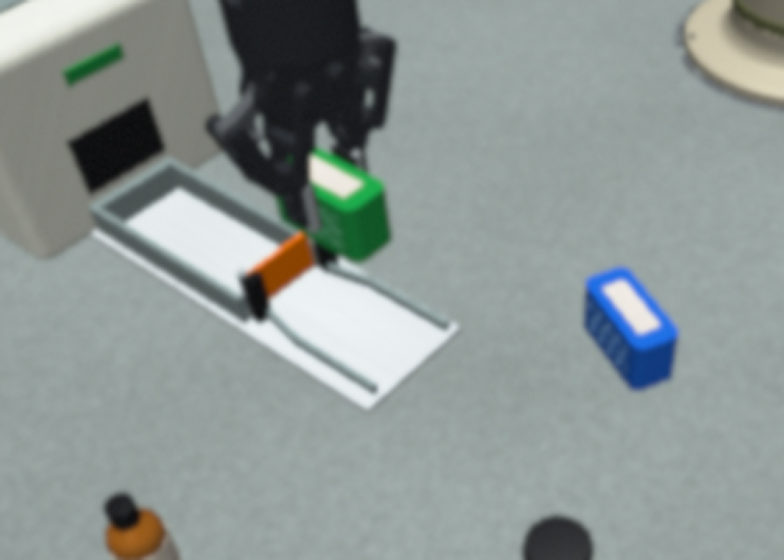

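The cassette hangs over the infeed, clear of the gate, so I'm lowering it.

>>> jog_arm(plan="0 0 -0.7 0.5 0 2 255;0 0 0 0 0 3 255;0 0 0 0 0 2 255;0 0 0 0 0 1 255;0 0 0 0 0 0.5 255;0 0 0 0 0 0.4 255;0 0 0 0 0 0 255;0 0 0 0 0 0 255")

```text
time_s: 6.58
position: [0.563, 0.0011, 0.0242]
tool_rot: [[-0.13, 0.991, 0.002], [0.991, 0.13, -0.0], [-0.0, 0.001, -1.0]]
ft_force: [-0.1, 0.6, -1.3]
grip_width: 0.0352
gripper_force: 40.6
```

Run:
```python
from h import *
go((.564,-.0036,.0195),7)
print(env.observe()["ft_force"])
```

```text
shift cm [-0.48  0.03  0.47] turn z 0.48 t 6.58 w 0.03522151881071064
[-0.10374068  0.64628691 -1.30018751]
```

>>> jog_arm(plan="0 0 0.5 0 0 0.2 255;0 0 0 0 0 0.1 255;0 0 0 0 0 0.1 255;0 0 0 0 0 0 255")

```text
time_s: 6.92
position: [0.5627, 0.001, 0.0198]
tool_rot: [[-0.122, 0.993, 0.001], [0.993, 0.122, -0.0], [-0.0, 0.001, -1.0]]
ft_force: [-0.6, -0.5, 1.7]
grip_width: 0.0354
gripper_force: 40.9
```

>>> jog_arm(plan="0 0 0 0 0 0 110;0 0 0 0 0 0 110;0 0 0 0 0 0 110;0 0 0 0 0 0 110;0 0 0 0 0 -1 80;0 0 0 0 0 -2 80;0 0 0 0 0 -3 80;0 0 0 0 0 -3 80;0 0 0 4 0 0 80;0 0 0 4 0 0 80")

```text
time_s: 7.75
position: [0.5539, 0.08, 0.112]
tool_rot: [[-0.118, 0.993, 0.005], [0.993, 0.118, -0.0], [-0.001, 0.005, -1.0]]
ft_force: [0.5, 0.3, -1.3]
grip_width: 0.0584
gripper_force: 0.0
```

>>> jog_arm(plan="0 0 0 4 0 0 255;0 0 0 4 0 0 255;0 0 0 0 0 0 255;0 0 0 0 0 0 255;0 0 0 0 0 0 255")

```text
time_s: 8.17
position: [0.5432, 0.1596, 0.1098]
tool_rot: [[-0.122, 0.993, 0.001], [0.993, 0.122, -0.0], [-0.0, 0.0, -1.0]]
ft_force: [0.2, 0.4, 0.4]
grip_width: 0.0005
gripper_force: 0.0
```

```bash
cat >> h.py <<'E'
O=np.array([.5733,-.0731]); EX=np.array([np.cos(np.radians(-83)),np.sin(np.radians(-83))]); EY=np.array([-EX[1],EX[0]])
def W(lx,ly,z): return [*(O+lx*EX+ly*EY),z]
def green(cam):
    a=imaging.get_image(cam); P=cloud(a)
    hsv=cv2.cvtColor(a["pixels"],cv2.COLOR_RGB2HSV); m=(abs(hsv[...,0].astype(int)-65)<15)&(hsv[...,1]>100)&(a["depth"]>0)
    X=P[m]; X=X[(X[:,0]>.5)&(X[:,1]<.15)&(X[:,1]>-.24)]; T=X[abs(X[:,2]-.050)<.006]
    d=T[:,:2]-O; L=np.stack([d@EX,d@EY],1)*1000
    print(cam,len(T),"top z",np.median(T[:,2]),cv2.minAreaRect(L.astype(np.float32)))
    return a
E
python3 - <<'E'
from h import *
green("scene"); a=green("top"); save("g.png",cv2.resize(a["pixels"][130:250,270:470],(800,480),interpolation=cv2.INTER_CUBIC))
go(W(-.145,0,.022),7)
E
```

```text
scene 331 top z 0.04898257140071488 ((-76.90170288085938, -0.8910732269287109), (81.1116714477539, 37.707889556884766), 0.8152216076850891)
top 269 top z 0.050506128409185 ((-74.9035415649414, -1.944478988647461), (34.0801887512207, 79.60445404052734), 89.43439483642578)
shift cm [-8.87  0.16  8.76] turn z -0.1 t 8.27 w 0.00032810174870285137
```

View pics/g.png

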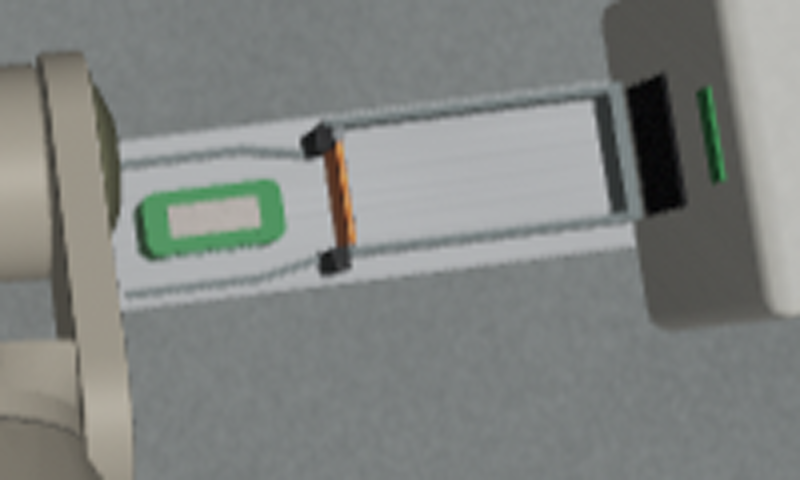

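The cassette stands lengthwise and upright on the infeed at crop (212,218), and the gate at (340,193) is shut. Now I'm bringing the closed fingers down behind its tail.

>>> jog_arm(plan="0 0 0 -2 0 0 255;0 0 0 -3 0 1 255;0 0 0 -2.5 0 2 255;0 0 0 -1 0 3 255;0 0 0 0 0 2 255;0 0 0 0 0.1 0.5 255;0 0 0 0 0 0 255;0 0 0 0 0 0 255")

```text
time_s: 8.93
position: [0.555, 0.0752, 0.0252]
tool_rot: [[-0.121, 0.993, 0.001], [0.993, 0.121, -0.0], [-0.0, 0.001, -1.0]]
ft_force: [0.4, 0.4, -0.1]
grip_width: -0.0005
gripper_force: 0.0
```

Run:
```python
from h import *
green("scene"); go(W(-.127,-.001,.024),7)
```

```text
scene 167 top z 0.04892230300385397 ((-77.82958984375, -1.4765586853027344), (81.26309204101562, 36.98247528076172), 0.46779242157936096)
shift cm [-2.27 -0.11  0.16] turn z -0.01 t 8.98 w 0.00010795815197726442
```

>>> jog_arm(plan="0 0 0 -1 0 0 255;0 0 0 -0.8 0 0 255;0 0 0 -0.5 0 0 255;0 0 0 -0.5 0 0 255;0 0 0 -0.5 0 0 255;0 0 0 -0.5 0 0 255;0 0 0 -0.5 0 0 255;0 0 0 -0.5 0 0 255;0 0 0 -0.5 0 0 255;0 0 0 -0.5 0 0 255")

```text
time_s: 9.82
position: [0.5615, 0.0176, 0.0243]
tool_rot: [[-0.122, 0.993, -0.0], [0.993, 0.122, 0.0], [0.0, -0.0, -1.0]]
ft_force: [-0.7, 2.3, 1.9]
grip_width: -0.0002
gripper_force: 1.0
```

Run:
```python
from h import *
green("scene"); green("top"); go(W(.067,-.001,.024),7)
```

```text
scene 54 top z 0.048840536881529645 ((-41.710506439208984, 11.395197868347168), (27.190893173217773, 89.77303314208984), 71.31838989257812)
top 0 top z nan ((0.0, 0.0), (0.0, 0.0), 0.0)
shift cm [-15.8   -0.02   0.03] turn z -0.05 t 9.92 w -4.686260291394026e-05
  return _methods._mean(a, axis=axis, dtype=dtype,
  ret = ret.dtype.type(ret / rcount)
```

>>> jog_arm(plan="0 0 0 -0.5 0 0 255;0 0 0 -0.5 0 0 255;0 0 0 -0.5 0 0 255;0 0 0 -0.5 0 0 255;0 0 0 -0.5 0 0 255;0 0 0 -0.5 0 0 255;0 0 0 -0.5 0 0 255;0 0 0 -0.5 0 0 255;0 0 0 -0.5 0 0 255;0 0 0 -0.5 0 0 255")

```text
time_s: 10.75
position: [0.5676, -0.0322, 0.0243]
tool_rot: [[-0.122, 0.993, -0.0], [0.993, 0.122, -0.0], [-0.0, -0.0, -1.0]]
ft_force: [0.5, 0.8, -0.4]
grip_width: 0.0001
gripper_force: 0.7
```

Run:
```python
from h import *
a=imaging.get_image("scene"); b=imaging.get_image("top")
c=[cv2.resize(a["pixels"][80:210,60:260],(400,260)),cv2.resize(b["pixels"][130:260,270:470],(400,260))]
save("i.png",np.hstack(c)); go(W(.067,-.001,.024),7); print(env.observe()["ft_force"])
```

```text
shift cm [-10.79  -0.04   0.04] turn z -0.05 t 10.85 w 8.56407305384863e-05
[0.72789325 0.45774234 0.12921157]
```

View pics/i.png

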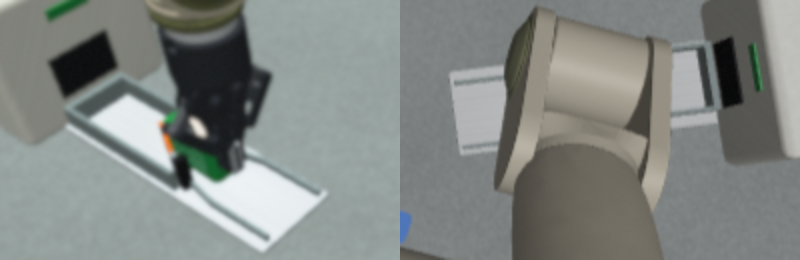

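The cassette is going straight through and the gate, at left crop (166,138), is swinging open. I keep pushing.

>>> jog_arm(plan="0 0 0 -0.6 0 0 255;0 0 0 -0.6 0 0 255;0 0 0 -0.6 0 0 255;0 0 0 -0.6 0 0 255;0 0 0 -0.6 0 0 255;0 0 0 -0.6 0 0 255;0 0 0 -0.6 0 0 255;0 0 0 -0.6 0 0 255;0 0 0 -0.6 0 0 255;0 0 0 -0.6 0 0 255")

```text
time_s: 11.68
position: [0.5749, -0.0917, 0.0243]
tool_rot: [[-0.122, 0.993, -0.0], [0.993, 0.122, 0.0], [0.0, -0.0, -1.0]]
ft_force: [-1.2, 1.9, 2.0]
grip_width: -0.0001
gripper_force: 1.0
```

Run:
```python
from h import *
a=green("scene"); b=imaging.get_image("top")
c=[cv2.resize(a["pixels"][80:210,60:260],(400,260)),cv2.resize(b["pixels"][130:260,270:470],(400,260))]
save("j.png",np.hstack(c)); go(W(.070,-.001,.024),7)
```

```text
scene 11 top z 0.04674452939031176 ((14.144433975219727, 19.55978775024414), (8.304400444030762, 47.025760650634766), 69.19979858398438)
shift cm [-5.07 -0.04  0.04] turn z -0.06 t 11.78 w 0.00013366981015092597
```

View pics/j.png

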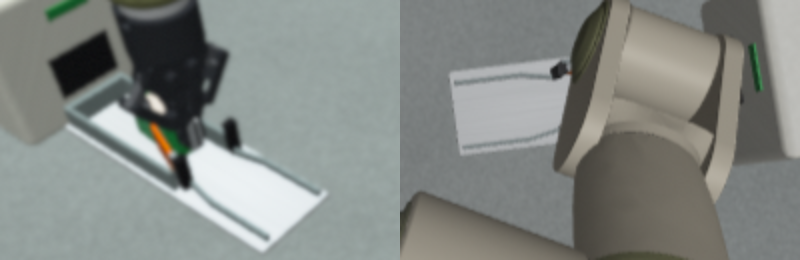

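Run:
```python
from h import *
b=imaging.get_image("top"); P=cloud(b)
X=P[130:260,400:465].reshape(-1,3); X=X[(X[:,2]>.19)&(abs(X[:,0]-.57)<.15)]
L=(X[:,:2]-O)@EX
for lo in np.arange(.19,.5,.03):
    m=(X[:,2]>=lo)&(X[:,2]<lo+.03)
    if m.sum(): print(round(lo,2),m.sum(),L[m].max())
a=imaging.get_image("scene"); P=cloud(a).reshape(-1,3); P=P[(P[:,2]>.06)&(abs(P[:,0]-.57)<.15)]; L=(P[:,:2]-O)@EX
for lo in np.arange(.06,.4,.03):
    m=(P[:,2]>=lo)&(P[:,2]<lo+.03)&(L<.165)
    if m.sum(): print("s",round(lo,2),m.sum(),L[m].max())
```

```text
0.28 206 0.08854537925067571
0.31 1403 0.08751294043798379
0.34 547 0.06663812987905052
0.37 579 0.04092823383433098
0.4 207 0.004997523894630894
0.43 293 -0.0027998084007601984
0.46 400 -0.011370675763383355
0.49 401 -0.0260919470614945
s 0.06 332 0.035422456206365395
s 0.09 619 0.0298247592967276
s 0.12 427 0.025082135326375748
s 0.15 547 0.03200991117682469
s 0.18 672 0.043254150611419906
s 0.21 406 0.04177268035171981
s 0.24 824 0.07774528224604954
s 0.27 1915 0.08997092746282201
s 0.3 3003 0.08854278263781429
s 0.33 718 -0.018960727566594615
```

The arm has plenty of room to the scanner body. Finishing the push.

>>> jog_arm(plan="0 0 0 -0.6 0 0 255;0 0 0 -0.6 0 0 255;0 0 0 -0.6 0 0 255;0 0 0 -0.6 0 0 255;0 0 0 -0.6 0 0 255;0 0 0 -0.6 0 0 255;0 0 0 -0.6 0 0 255;0 0 0 -0.5 0 0 255;0 0 0 -0.4 0 0 255;0 0 0 0 0 0 255")

```text
time_s: 12.72
position: [0.5813, -0.1428, 0.0244]
tool_rot: [[-0.121, 0.993, 0.001], [0.993, 0.121, -0.001], [-0.001, 0.001, -1.0]]
ft_force: [0.2, 0.0, -0.7]
grip_width: 0.0001
gripper_force: 0.0
```

Run:
```python
from h import *
a=green("scene"); save("k.png",cv2.resize(a["pixels"][80:210,60:260],(800,520))); go(W(.070,-.001,.024),7)
```

```text
scene 15 top z 0.047439428732386324 ((114.63162994384766, 6.034170150756836), (11.428546905517578, 89.99156188964844), 72.80302429199219)
shift cm [-0.03 -0.05  0.04] turn z -0.04 t 12.77 w -0.000287358893029994
```

View pics/k.png

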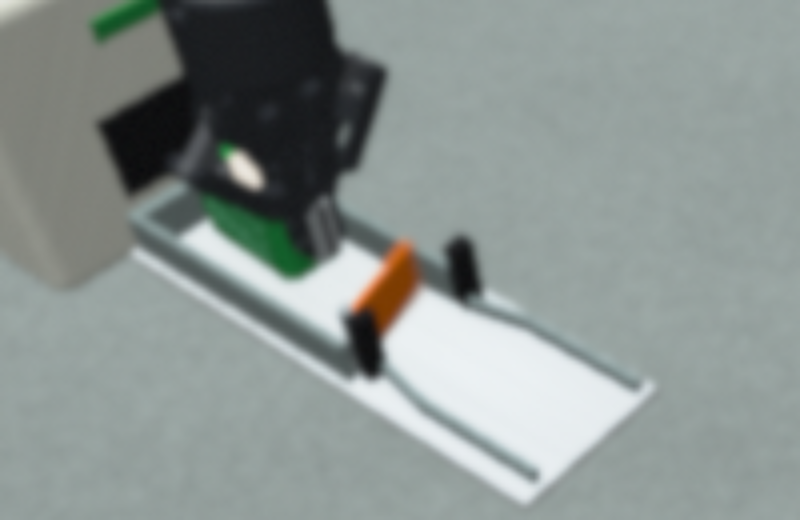

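The cassette is deep in the bay, around (260,235), and the gate at (385,290) is already swinging back. I lift straight up and withdraw.

>>> jog_arm(plan="0 0 0 0.1 0 -1 255;0 0 0 0 0 -2 255;0 0 0 0 0 -3 255;0 0 0 0 0 -3 255;0 0 0 0 0 -3 255;0 0 0 0 0 -3 255;0 0 0 3 0 -2 255;0 0 0 4 0 -1 255;0 0 0 4 0 0 255;0 0 0 4 0 0 255")

```text
time_s: 13.6
position: [0.5623, 0.0098, 0.2062]
tool_rot: [[-0.121, 0.993, 0.003], [0.993, 0.121, -0.001], [-0.001, 0.003, -1.0]]
ft_force: [0.7, -0.3, -0.1]
grip_width: -0.0001
gripper_force: 0.0
```

>>> jog_arm(plan="0 0 0 4 0 0 255;0 0 0 4 0 0 255;0 0 0 4 0 0 255;0 0 0 4 0 0 255;0 0 0 4 0 0 255;0 0 0 4 0 0 255;0 0 0 0 0 0 255;0 0 0 0 0 0 255;0 0 0 0 0 0 255;0 0 0 0 0 0 255")

```text
time_s: 14.43
position: [0.5337, 0.2453, 0.2047]
tool_rot: [[-0.12, 0.993, 0.0], [0.993, 0.12, -0.0], [-0.0, 0.0, -1.0]]
ft_force: [0.5, -0.7, -0.4]
grip_width: 0.0002
gripper_force: 0.0
```

Run:
```python
from h import *
a=green("scene"); b=green("top")
for cam,im in (("scene",a),("top",b)):
    P=cloud(im); r=models.outline_of(cam,"gate")
    if r:
        X=P[r[0]["region"]]; X=X[X[:,2]>.02]; d=(X[:,:2]-O)*1000; print(cam,"gate x",np.percentile(d@EX,[5,50,95]),"y",np.percentile(d@EY,[5,50,95]))
c=[cv2.resize(a["pixels"][80:210,60:260],(400,260)),cv2.resize(b["pixels"][130:260,270:470],(400,260))]
save("l.png",np.hstack(c)); s=env.observe(); print(s["time_s"],s["ft_force"])
r=models.outline_of("top","cassette_blue"); print([np.round(x["bbox"]) for x in r[:1]])
```

```text
scene 244 top z 0.048545623567290336 ((119.84649658203125, -3.3757781982421875), (36.576255798339844, 80.87403106689453), 87.1728744506836)
top 314 top z 0.0508536104412447 ((122.62761688232422, -4.197528839111328), (34.714168548583984, 82.60820007324219), 87.49269104003906)
scene gate x [-1.91576672 -0.27311082  1.98771567] y [-22.71488751   0.54665337  22.15138738]
14.6333 [-1.06130225  0.64607164 -0.71253335]
[array([264., 241.,  26.,  19.])]
```

View pics/l.png

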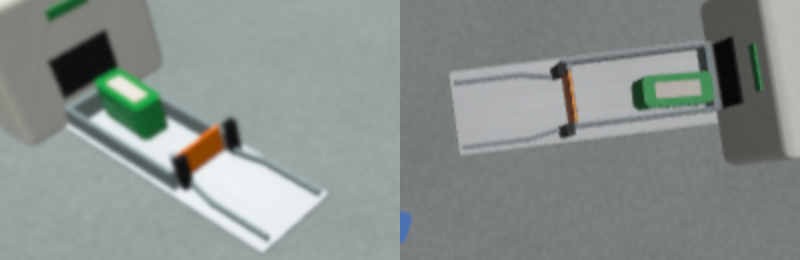

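The cassette is wholly in the bay at right crop (675,90), and the gate at (571,97) is shut. Blue is still in place, partly hidden by the arm.

```bash
python3 -c "
from rig import job; print(job.close_job())"
```

```text
the job is handed in; nothing more can be done
None
```

The green cassette was set on the infeed and pushed through the gate; it is now wholly in the bay with the gate shut behind it, the blue cassette was left alone, and the job was handed in at about 15 s.

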